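Lock in the printer's power switches and close the interlock slide

ROBOT

A 6-joint arm with a two-finger parallel gripper is mounted at the origin on the work surface. World frame = base frame: x ahead of the robot, y to its left, z up, the work surface at z = 0. Lengths are in mm, angles in degrees, forces in N, time in s.
With the tool pointing down it reaches from about 350 to 875 mm from the base axis. Payload 4.2 kg.
Tool frame: the origin (TCP) lies midway between the tips of the shut fingers; the grasp point (between the pads) lies 19 mm behind it; y points along the fingers, z is the direction in which the jaws open and shut, and the axes are right-handed (so a half turn about y gives the same grasp; the last joint's range is limited). The gripper opens to 85 mm and grips with 20 to 120 N. Pads are 22 mm wide; open, the fingers measure 114 mm over their backs; the gripper's body (76 mm by 85 mm) begins 54 mm behind the grasp point. The pads swing forward as they close: fully open they stand 13 mm farther back than shut.
Start: joints at [80.191, 22.042, 0.453, 0, -68.411, -14.817], TCP at [260.397, 568.148, 231.312] pointing down, gripper open.
Joint ranges: [-179.83, 179.83], [-69.29, 118.12], [-61.27, 80.66], [-181.25, 117.63], [-171.15, -9.14], [-177.46, 177.46]. Speed limits (degrees/s): [159.86, 159.86, 180, 180, 180, 180].

INTERFACE

Orientations are given as [roll, pitch, yaw] about the fixed x, y, z axes, in that order (R = Rz(yaw) Ry(pitch) Rx(roll)).
In Python, from rig import bot gives the robot as it stands.
- The arm moves only by the tool servo_tool, never from a script. Its argument "motion" is a list of rows, each a list of 7 numbers: the shift along the tool's x, y, z scaled (see below), then the turn, a rotation vector about the tool's x, y, z scaled (see below), then the opening, from -1 (shut) to 1 (fully open), so that 0 is half open. In form: [[tx, ty, tz, rx, ry, rz, claw], ...]. A call has 1 to 5 rows; each row is the pose to reach, as a shift and turn from the pose commanded when the call began, along the tool's axes at that moment, turning the shorter way round; what a row does not reach only later rows make up. The controller multiplies each number of a shift by 0.1 m and each number of a turn by pi rad. A row lasts 1/8 s, in which the tool goes at most 62.5 mm and 10.7 degrees, less where a joint would pass 70% of its speed; a pose out of reach is approached as far as the arm can. A call with a number of a shift or a turn outside -1 to 1 is refused whole. A call with a gripper value outside its range is refused whole. The fingers move at their own pace and stop on an object; "force" is the grip in N (left out, the last holds). Time passes only in rows, so rows that repeat a pose let the fingers close. It gives the time, the measured TCP pose, the force and the opening at its end, in the units of the state.
- bot.get_obs(): the state, without advancing time (a new reading comes with each control period).
- bot.grab_frame(name): name is "scene" or "top" or "wrist"; returns (picture, depth): 480x640x3 uint8, red, green, blue; 480x640 float32, mm along the optical axis (not along the pixel's ray), 0 where there is no reading.
- bot.get_calibration(name): a dict with "mtx" (3x3 intrinsics, pixels), "dist" ([k1, k2, p1, p2, k3] as OpenCV has them; the pictures are not rectified), "rvec" (rotation vector, rad) and "tvec" (3), from world to camera coordinates, as OpenCV has them. Camera axes: x right, y down, z forward; pixel columns grow to the right and rows downward; lengths in mm; the calibration is good to about 2 mm. A picture is of the moment at which its call begins: read the wrist's pose just before it. get_calibration takes no time and is no camera call; for the wrist camera it gives the pose at the moment of the call.
- bot.job_done(): hands the job in, once; it reports no verdict.
The state is a dict: "time": time; "joint_positions": joint angles; "qvel": joint speeds; "joint_efforts": joint torques, N m; "tool_pos": TCP position; "ee_rot": TCP orientation; "wrist_force": force on the tool from outside, world axes, zero at the start; "wrist_torque": the same for the moment, N m; "width": opening from 0.0 (shut) to 1.0 (fully open).
Only numpy, scipy, OpenCV 4.12 (cv2) and the standard library are available. Lean on these libraries where they do the work, as an engineer would, in place of code of your own. Each camera call takes 0.05 s, during which the arm holds its last target.

TASK

Get the printer ready to power up: all three push-push switches on its grey power box must be locked in. Their caps look the same in or out, so feel each one with a light press and click in those that are out, then push the black slide along the row (to the left as the robot faces the box) until it is fully home at its stop. Do it gently, never forcing a switch or the slide, and leave the things around it where they are.

Things in the scene. Friction and masses are not known exactly. Their poses are not given: they have to be found in the camera images.
- power_box: Grey steel power box of the printer, fixed to the table, 150 mm (its x) by 320 mm (its y) by 70 mm high. Origin at the centre of its underside, on the table. Its top face carries three switches in a row at its x = +30 mm, y = -85, 0 and +85 mm, and the black slide near the edge that faces the robot (-x).
- switch_a_top (a point): One of three identical push-push switches in a row on the power box: a dark steel collar 42 mm across and 6 mm high, out of which stands a round white cap 27 mm across, pressed straight down. This point is the centre of the untouched cap's top face, 22 mm above the box's top; it is fixed and does not follow the cap. How the switches feel: see switch_a, b and c.
- switch_b_top (a point): One of three identical push-push switches in a row on the power box: a dark steel collar 42 mm across and 6 mm high, out of which stands a round white cap 27 mm across, pressed straight down. This point is the centre of the untouched cap's top face, 22 mm above the box's top; it is fixed and does not follow the cap. How the switches feel: see switch_a, b and c.
- switch_c_top (a point): One of three identical push-push switches in a row on the power box: a dark steel collar 42 mm across and 6 mm high, out of which stands a round white cap 27 mm across, pressed straight down. This point is the centre of the untouched cap's top face, 22 mm above the box's top; it is fixed and does not follow the cap. How the switches feel: see switch_a, b and c.
- switch_a: The whole switch under switch_a_top. Origin: centre of the collar on the box's top, z up. All three switches alike: which are locked in, and who stands where, changes from start to start; at least one is out. A light spring (0.8 N, 1.7 N at 7 mm) floats the cap to one height in both states, so the state is only felt.
- switch_b: The whole switch under switch_b_top; origin as switch_a. How all three feel: OUT, the cap meets a hidden plunger after 0.5 mm, which resists at once with 4.5 N and more (5 N in all, 10 N when fully down). LOCKED IN, the cap sinks about 7 mm under less than 2 N before it meets the plunger, which then needs some 6 N more.
- switch_c: The whole switch under switch_c_top; origin as switch_a. How all three click: pressed 11.5 mm or more below the untouched height (about 10 N) and let go, out becomes locked in and locked in becomes out; presses under 8 mm change nothing. From 12 mm a rubber pad adds some 4 N per mm. More than 25 N breaks it.
- slide_grip (a point): Centre of the top of the black interlock slide: an upright tab 26 mm (box x) by 14 mm (box y) by 36 mm, its top 37 mm above the box's top. It runs along the box's y at box x = -45 mm, from box y = -15 mm to +15 mm (home). Moves with the slide.
- slide (a joint): Travel of the interlock slide along the box's +y (robot's left), in m: 0 to 0.004 at the start, 0.030 fully home at its stop. It takes about 2 N and stays where it is left. While any switch is out, a plunger inside blocks it dead at about 0.008; with all three locked in it runs home. More than 25 N on it or on the box breaks it.
- nozzle: Bystander: brass printer nozzle, 16 mm across and 18 mm high, loose on the box's far edge between two switches. Origin at the centre of its underside.
- test_block: Bystander: white printed block 16 x 24 x 14 mm, loose on the box's far edge between two switches. Origin at the centre of its underside.
- mug: Bystander: white mug, 80 mm across, 92 mm high, to the left of the box. Origin at the centre of its underside.
- calipers: Bystander: steel calipers 210 mm long lying between robot and box. Origin at the centre of its underside.
- tower: Bystander: white printed model tower, 85 mm base, about 165 mm high, beyond the box. Origin at the centre of its underside.
- screwdriver: Bystander: black-handled screwdriver 170 mm long, to the right of the box. Origin at the centre of its underside.

How it is judged (in metres and radians):
At the end, for the whole second after the job is handed in: The interlock slide rests fully home (travel above 27 of its 30 mm), which it can reach only with all three switches locked in (value of joint slide above 0.027 m and velocity of joint slide between -0.005 and 0.005 m/s); the robot touches nothing.
It fails at once if a switch is pressed with more than 25 N (contact force between any of switch_a, switch_b, switch_c and the fingers above 25 N).
It fails at once if the slide or the box is pushed with more than 25 N (contact force between power_box and the fingers above 25 N).
It fails at once if a bystander is moved more than 20 mm (distance of any of nozzle, test_block, mug, calipers, tower, screwdriver from where it was at the start of the episode above 0.02 m).
It also fails if it takes over 64 s, if anything falls off the work surface, if the arm or the gripper's body presses on something with over 40 N, if the wrist force passes 120 N, or if a joint passes its speed limit or range.

## Working session

There is one attempt and no reset: what is moved stays moved. The work goes in short steps, Python scripts to look and compute and a tool call to move; the robot and the scene stay as the last step left them, time stands still between calls to the robot, and variables do not carry over. Pictures are saved under pics/ and viewed, and the job is handed in when it is done.

Besides the shell and the picture viewer there is one more tool, called after "Emit:" as a command line: name --pt "numbers of a row" for each row, then --argument value for the rest. servo_tool: Moves the arm, as the interface text tells. Shifts and turns lie within -1 to 1; 1 stands for 0.1 m of shift or pi rad of turn. Its arguments: {"type":"object","properties":{"motion":{"type":"array","items":{"type":"array","items":{"type":"number","minimum":-1,"maximum":1}}},"force":{"type":"number"}},"required":["motion"]}

```bash
mkdir -p pics; ls
python3 - <<'E'
from rig import bot
import cv2, numpy as np
print(bot.get_obs())
for n in ["scene","top"]:
    im,d=bot.grab_frame(n); c=bot.get_calibration(n)
    np.savez(f"{n}.npz",im=im,d=d,**{k:np.array(v) for k,v in c.items()})
    cv2.imwrite(f"pics/{n}0.png",im[:,:,::-1]); print(n,c)
E
```

```text
pics
{'time': 0.0, 'joint_positions': array([ 8.01910630e+01,  2.20914285e+01,  3.78650193e-01, -2.88006695e-02,
       -6.84116932e+01, -1.48155243e+01]), 'qvel': array([ 0.02167809, -0.06657737,  0.00869521, -0.03334863,  0.06646851,
        0.16361266]), 'joint_efforts': array([ 1.12897674e-04, -3.92289555e+01,  1.88406211e+01,  4.18622062e+00,
       -4.53539193e-03, -4.60376484e-06]), 'tool_pos': array([260.16615498, 567.62281926, 230.20733697]), 'ee_rot': array([-8.98728222e+01,  5.96123791e-03,  1.55364919e+02]), 'wrist_force': array([-0.56610841, -0.47533625,  0.50137935]), 'wrist_torque': array([ 0.00781841, -0.04864305,  0.00422138]), 'width': 0.997629262773793}
scene {'mtx': array([[433.17729103,   0.        , 317.38010639],
       [  0.        , 433.17729103, 232.94409383],
       [  0.        ,   0.        ,   1.        ]]), 'dist': array([-0.08363948,  0.        ,  0.        ,  0.        ,  0.        ]), 'rvec': array([ 1.88912743,  1.18335414, -0.61726099]), 'tvec': array([-320.9299447 , -177.33485778, 1383.33132722])}
top {'mtx': array([[492.58679322,   0.        , 329.24042811],
       [  0.        , 492.58679322, 235.00712756],
       [  0.        ,   0.        ,   1.        ]]), 'dist': array([-0.04113366,  0.        ,  0.        ,  0.        ,  0.        ]), 'rvec': array([ 2.1442638 , -2.10480947,  0.15819623]), 'tvec': array([ 55.80929131, 553.82335323, 962.55209082])}
```

View pics/scene0.png

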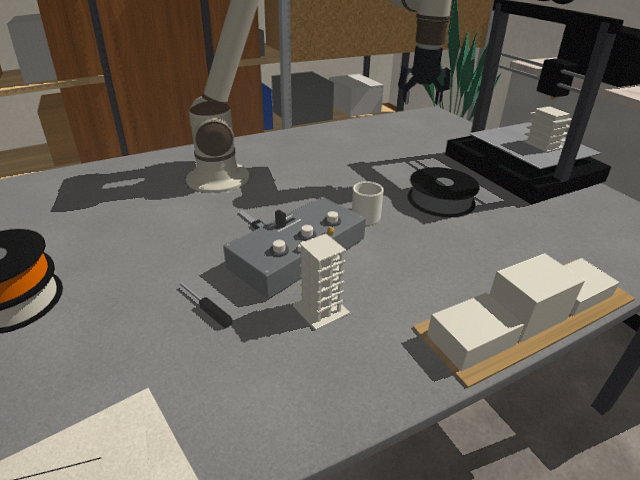

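View pics/top0.png

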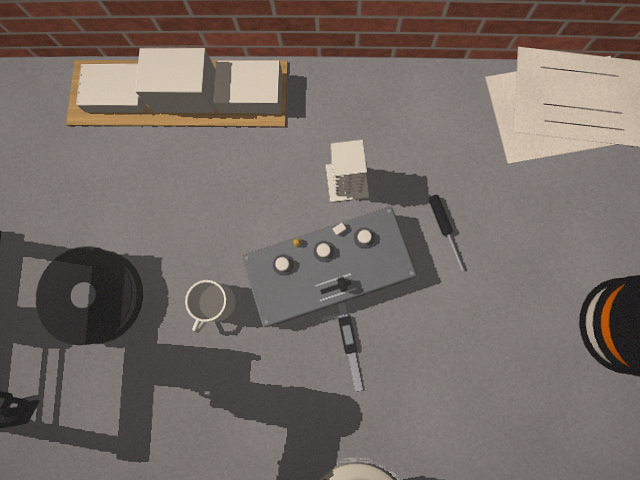

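The top view shows the white caps near (282,264), (323,250) and (365,237). The slide is near (343,284), the nozzle (296,242), the block (340,229), and the mug to the left at (207,300). Next I'll measure the cap positions.

```bash
cat > h.py <<'E'
import cv2, numpy as np
def ray(c,px):
    R,_=cv2.Rodrigues(np.array(c["rvec"],float)); t=np.array(c["tvec"],float).ravel()
    u=cv2.undistortPoints(np.array(px,float).reshape(-1,1,2),c["mtx"],c["dist"]).reshape(-1,2)
    d=np.c_[u,np.ones(len(u))]@R; return -R.T@t,d
def onz(c,px,z):
    o,d=ray(c,px); return o+d*((z-o[2])/d[:,2])[:,None]
def dep(c,px,D):
    R,_=cv2.Rodrigues(np.array(c["rvec"],float)); o,d=ray(c,px)
    z=np.array([D[int(round(y)),int(round(x))] for x,y in px]); return o+d*z[:,None]
def proj(c,P):
    return cv2.projectPoints(np.array(P,float).reshape(-1,1,3),np.array(c["rvec"],float),np.array(c["tvec"],float),c["mtx"],c["dist"])[0].reshape(-1,2)
E
python3 - <<'E'
from h import *
c=np.load("top.npz"); im=c["im"].astype(int); d=c["d"]
m=((im.min(2)>150)).astype(np.uint8)
n,l,s,ce=cv2.connectedComponentsWithStats(m)
roi=[]
for i in range(1,n):
    if 245<ce[i][0]<415 and 205<ce[i][1]<330 and s[i][4]>15:
        p=ce[i]; print(p,s[i],onz(c,[p],92),dep(c,[p],d))
E
python3 - <<'E'
from h import *
c=np.load("top.npz"); im=c["im"]
cr=im[195:335,235:425]; cv2.imwrite("pics/crop.png",cv2.resize(cr,(760,560),interpolation=2)[:,:,::-1])
E
```

```text
[338.61627907 228.23255814] [333 223  13  12  86] [[558.89023732  47.00326894  92.        ]] [[560.13799994  47.01908905  85.22372863]]
[363.86363636 235.96212121] [358 230  13  13 132] [[544.35852664  -2.60337091  92.        ]] [[544.29570355  -2.58482332  92.37206447]]
[322.84615385 249.57692308] [317 244  13  12 130] [[516.09546435  77.00723761  92.        ]] [[516.45916172  77.09585792  89.3856893 ]]
[281.3968254  263.34126984] [276 257  12  13 126] [[487.67629588 156.9784004   92.        ]] [[487.51106786 156.79985307  93.51277868]]
[326.51851852 281.37037037] [316 278  22   8  27] [[454.36434656  68.55229878  92.        ]] [[455.98829134  69.0996935   70.10748825]]
[331.1 296.1] [320 293  23   8  30] [[426.29985975  59.1703654   92.        ]] [[427.34789775  59.52556     68.53026194]]
```

View pics/crop.png

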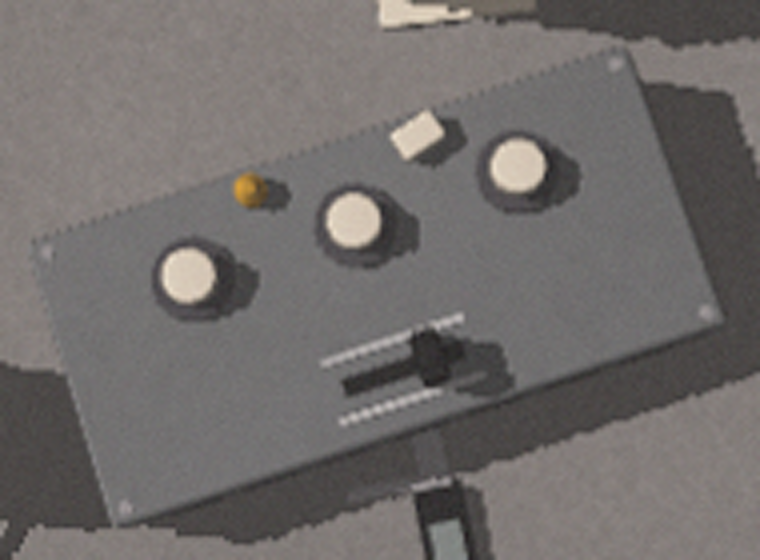

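Emit:
servo_tool --pt "-0.1 0 0.08 0 0.05 0 -1" --pt "-0.3 0 0.22 0 0.1 0 -1" --pt "-0.55 0 0.41 0 0.15 0 -1" --pt "-0.8 0 0.6 0 0.2 0 -1" --pt "-1 0 0.75 0 0.255 0 -1" --force 20

```text
time: 0.72
tool_pos: [320.3, 456.9, 230.9]
ee_rot: [-90.0, 0.0, 109.1]
wrist_force: [-0.5, 0.8, 0.3]
width: 0.001
```

```bash
cat >> h.py <<'E'
from scipy.spatial.transform import Rotation as Ro
import sys
U=np.array([np.cos(np.radians(19.55)),np.sin(np.radians(19.55)),0]);V=np.array([-U[1],U[0],0])
C0=np.array([516.1,77.0,0])-30*U
def box(x,y,z): return C0+x*U+y*V+np.array([0,0,z])
def go(P,yaw=109.55):
    from rig import bot
    o=bot.get_obs(); R=Ro.from_euler("xyz",o["ee_rot"],degrees=True)
    Rt=Ro.from_euler("xyz",[-90,0,yaw],degrees=True)
    print("t",o["time"],"pos",o["tool_pos"].round(2),"rot",o["ee_rot"].round(2),"F",o["wrist_force"].round(2),"w",round(o["width"],3))
    print("shift",(R.inv().apply(np.array(P)-o["tool_pos"])/100).round(4),"turn",((R.inv()*Rt).as_rotvec()/np.pi).round(4))
    d=o["tool_pos"]-C0; print("tcp in box",(d@U).round(2),(d@V).round(2),d[2].round(2))
E
python3 - <<'E'
from h import *
c=np.load("top.npz")
go(box(30,85,130))
print(proj(c,[box(-45,-15,107),box(-45,-11,107),box(-75,-160,70),box(75,160,70),box(-75,160,70),box(75,-160,70)]))
E
```

```text
t 0.725 pos [320.3  456.95 230.86] rot [-8.9950e+01  4.0000e-02  1.0913e+02] F [-0.51  0.85  0.28] w 0.001
shift [-3.3806  1.0105 -0.5992] turn [-0.0003 -0.0023 -0.0002]
tcp in box -27.37 423.56 230.86
[[342.52480581 283.15295094]
 [340.52422373 283.8231278 ]
 [416.89519647 275.54525135]
 [240.15273034 255.15265849]
 [262.20647786 327.54000845]
 [391.36162044 205.20529504]]
```

Emit:
servo_tool --pt "-0.2 0 -0.04 0 0 0 -1" --pt "-0.4 0 -0.08 0 0 0 -1" --pt "-0.6 0 -0.12 0 0 0 -1" --pt "-0.8 0 -0.16 0 0 0 -1" --pt "-1 0 -0.2 0 0 0 -1"

```text
time: 1.35
tool_pos: [372.9, 369.6, 231.3]
ee_rot: [-90.0, 0.0, 109.5]
wrist_force: [0.2, 0.3, -0.3]
width: -0.003
```

Emit:
servo_tool --pt "-0.2 0 -0.04 0 0 0 -1" --pt "-0.4 0 -0.08 0 0 0 -1" --pt "-0.6 0 -0.12 0 0 0 -1" --pt "-0.8 0 -0.16 0 0 0 -1" --pt "-1 0 -0.2 0 0 0 -1"

```text
time: 1.98
tool_pos: [425.1, 281.9, 231.3]
ee_rot: [-90.0, -0.0, 109.5]
wrist_force: [0.4, 0.1, -0.0]
width: 0.003
```

Emit:
servo_tool --pt "-0.2 0 -0.04 0 0 0 -1" --pt "-0.4 0.05 -0.08 0 0 0 -1" --pt "-0.6 0.1 -0.12 0 0 0 -1" --pt "-0.8 0.15 -0.16 0 0 0 -1" --pt "-1 0.2 -0.2 0 0 0 -1"

```text
time: 2.6
tool_pos: [477.2, 194.2, 211.2]
ee_rot: [-90.0, 0.0, 109.5]
wrist_force: [-0.1, -0.1, 0.6]
width: 0.0
```

Run:
```python
from h import *
go(box(30,85,100))
```

```text
t 2.6 pos [477.19 194.2  211.17] rot [-90.     0.   109.47] F [-0.09 -0.12  0.56] w 0.0
shift [-0.3846  1.1117  0.025 ] turn [ 0.     -0.0004 -0.    ]
tcp in box 32.55 123.46 211.17
```

Emit:
servo_tool --pt "-0.2 0.1 0.01 0 0 0 -1" --pt "-0.38 0.3 0.02 0 0 0 -1" --pt "-0.38 0.6 0.02 0 0 0 -1" --pt "-0.38 0.9 0.02 0 0 0 -1" --pt "-0.38 1 0.02 0 0 0 -1"

```text
time: 3.22
tool_pos: [486.7, 157.7, 109.7]
ee_rot: [-89.8, 0.0, 109.4]
wrist_force: [0.5, -0.4, -0.7]
width: -0.0
```

Run:
```python
from h import *
from rig import bot
go(box(30,85,92))
for n in ["top","scene"]:
    im,d=bot.grab_frame(n)
    if n=="top": cv2.imwrite("pics/top1.png",cv2.resize(im[195:335,235:425],(760,560))[:,:,::-1])
    else: cv2.imwrite("pics/scene1.png",cv2.resize(im[150:300,210:410],(800,600))[:,:,::-1])
```

```text
t 3.225 pos [486.7  157.71 109.7 ] rot [-8.9810e+01  5.0000e-02  1.0944e+02] F [ 0.5  -0.43 -0.66] w -0.0
shift [-0.0088  0.177  -0.0076] turn [-0.0011 -0.0006 -0.0003]
tcp in box 29.3 85.9 109.7
```

View pics/scene1.png

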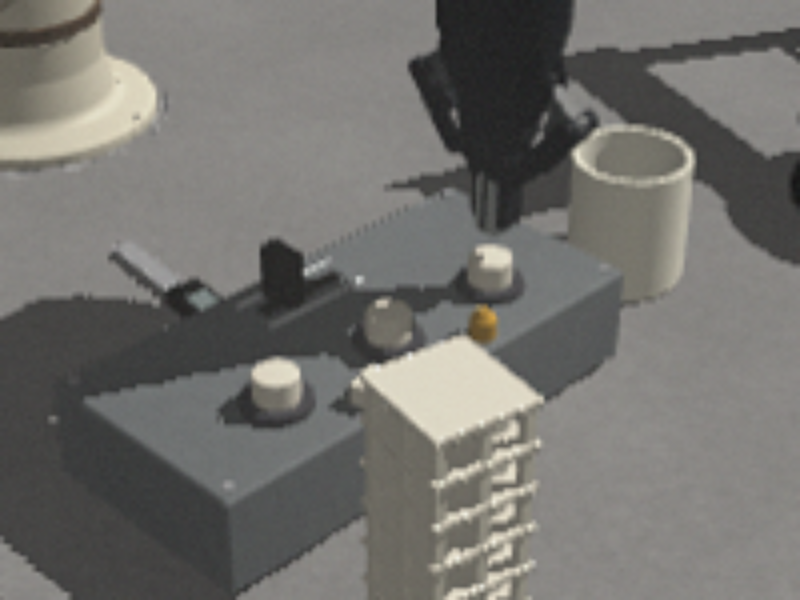

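View pics/top1.png

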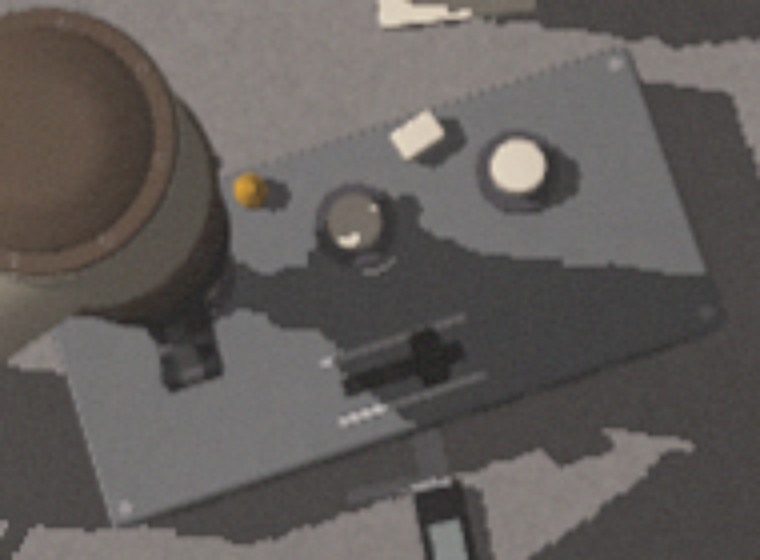

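The closed fingers stand directly above the left cap (scene crop about (490,235), cap at (490,265)), clear of the nozzle and mug. I'll press lightly.

Emit:
servo_tool --pt "0 0.05 0 0 0 0 -1" --pt "0 0.1 0 0 0 0 -1" --pt "0 0.14 0 0 0 0 -1" --pt "0 0.14 0 0 0 0 -1" --pt "0 0.14 0 0 0 0 -1"

```text
time: 3.95
tool_pos: [487.5, 159.1, 97.5]
ee_rot: [-90.0, -0.0, 109.5]
wrist_force: [0.3, -0.4, 0.3]
width: -0.0
```

Emit:
servo_tool --pt "0 0.01 0 0 0 0 -1" --pt "0 0.02 0 0 0 0 -1" --pt "0 0.03 0 0 0 0 -1" --pt "0 0.03 0 0 0 0 -1"

```text
time: 4.45
tool_pos: [487.4, 158.9, 94.2]
ee_rot: [-90.0, 0.0, 109.5]
wrist_force: [0.1, 0.1, -0.0]
width: -0.002
```

Emit:
servo_tool --pt "0 0.01 0 0 0 0 -1" --pt "0 0.02 0 0 0 0 -1" --pt "0 0.02 0 0 0 0 -1"

```text
time: 4.82
tool_pos: [487.4, 159.0, 92.2]
ee_rot: [-90.0, 0.0, 109.5]
wrist_force: [0.4, -0.4, 0.3]
width: -0.002
```

Emit:
servo_tool --pt "-0.01 0.01 0 0 0 0 -1" --pt "-0.02 0.01 0 0 0 0 -1" --pt "-0.02 0.01 0 0 0 0 -1"

```text
time: 5.2
tool_pos: [488.5, 157.4, 91.7]
ee_rot: [-90.1, -0.0, 109.5]
wrist_force: [-0.2, 1.1, 2.6]
width: 0.001
```

Emit:
servo_tool --pt "0 0.01 0 0 0 0 -1" --pt "0 0.01 0 0 0 0 -1"

```text
time: 5.45
tool_pos: [488.5, 157.4, 90.9]
ee_rot: [-90.1, -0.0, 109.5]
wrist_force: [-1.0, 1.3, 5.0]
width: 0.001
```

Emit:
servo_tool --pt "0 0.01 0 0 0 0 -1" --pt "0 0.01 0 0 0 0 -1"

```text
time: 5.7
tool_pos: [488.5, 157.4, 89.9]
ee_rot: [-90.1, -0.0, 109.5]
wrist_force: [-1.4, 1.1, 5.4]
width: 0.002
```

Emit:
servo_tool --pt "0 0.01 0 0 0 0 -1" --pt "0 0.01 0 0 0 0 -1"

```text
time: 5.95
tool_pos: [488.5, 157.4, 89.0]
ee_rot: [-90.1, -0.0, 109.5]
wrist_force: [-2.4, 1.7, 5.6]
width: 0.001
```

The left switch is OUT: 5 N right after contact at z≈91.5. I'll click it in, aiming for z≈79.7.

Emit:
servo_tool --pt "0 0.02 0 0 0 0 -1" --pt "0 0.04 0 0 0 0 -1" --pt "0 0.06 0 0 0 0 -1" --pt "0 0.08 0 0 0 0 -1" --pt "0 0.08 0 0 0 0 -1"

```text
time: 6.58
tool_pos: [488.6, 157.4, 81.4]
ee_rot: [-90.1, 0.0, 109.5]
wrist_force: [-2.3, 1.4, 9.5]
width: -0.007
```

Emit:
servo_tool --pt "0 0.01 0 0 0 0 -1" --pt "0 0.015 0 0 0 0 -1" --pt "0 0.015 0 0 0 0 -1"

```text
time: 6.95
tool_pos: [488.6, 157.4, 80.0]
ee_rot: [-90.1, 0.0, 109.5]
wrist_force: [-2.1, 0.8, 9.7]
width: -0.002
```

Emit:
servo_tool --pt "0 0.006 0 0 0 0 -1" --pt "0 0.006 0 0 0 0 -1"

```text
time: 7.2
tool_pos: [488.6, 157.4, 79.6]
ee_rot: [-90.1, 0.0, 109.5]
wrist_force: [-3.5, 0.4, 11.2]
width: -0.003
```

Emit:
servo_tool --pt "0 -0.05 0 0 0 0 -1" --pt "0 -0.1 0 0 0 0 -1" --pt "0 -0.15 0 0 0 0 -1" --pt "0 -0.15 0 0 0 0 -1"

```text
time: 7.7
tool_pos: [487.8, 156.8, 93.1]
ee_rot: [-90.0, 0.0, 109.5]
wrist_force: [0.7, 0.3, 0.2]
width: -0.003
```

Emit:
servo_tool --pt "0 0.02 0 0 0 0 -1" --pt "0 0.04 0 0 0 0 -1" --pt "0 0.05 0 0 0 0 -1" --pt "0 0.05 0 0 0 0 -1"

```text
time: 8.2
tool_pos: [487.9, 156.8, 88.0]
ee_rot: [-89.9, 0.0, 109.5]
wrist_force: [-0.3, -0.6, 0.8]
width: 0.002
```

It's locked in: less than 1 N at 4 mm depth. Now the middle switch.

Emit:
servo_tool --pt "0 -0.12 0 0 0 0 -1" --pt "-0.2 -0.2 0 0 0 0 -1" --pt "-0.5 -0.2 0 0 0 0 -1" --pt "-0.8 -0.2 0 0 0 0 -1" --pt "-0.85 -0.1 0 0 0 0 -1"

```text
time: 8.82
tool_pos: [517.6, 76.2, 99.3]
ee_rot: [-90.2, -0.0, 109.4]
wrist_force: [-0.6, 0.6, 0.2]
width: 0.003
```

Run:
```python
from h import *
go(box(30,0,93))
```

```text
t 8.825 pos [517.59  76.18  99.32] rot [-9.0180e+01 -1.0000e-02  1.0936e+02] F [-0.59  0.6   0.24] w 0.003
shift [0.0127 0.0632 0.0115] turn [ 0.001  -0.0011  0.0001]
tcp in box 31.13 -1.27 99.32
```

Emit:
servo_tool --pt "0 0.03 0 0 0 0 -1" --pt "0 0.05 0 0 0 0 -1" --pt "0 0.05 0 0 0 0 -1"

```text
time: 9.2
tool_pos: [516.3, 77.6, 93.1]
ee_rot: [-90.0, 0.0, 109.5]
wrist_force: [0.3, 1.1, -0.5]
width: -0.003
```

Emit:
servo_tool --pt "0 0.01 0 0 0 0 -1" --pt "0 0.02 0 0 0 0 -1" --pt "0 0.03 0 0 0 0 -1" --pt "0 0.03 0 0 0 0 -1"

```text
time: 9.7
tool_pos: [516.6, 77.1, 90.3]
ee_rot: [-90.0, -0.0, 109.5]
wrist_force: [-0.3, 0.0, 0.3]
width: -0.002
```

Emit:
servo_tool --pt "0 0.01 0 0 0 0 -1" --pt "0 0.02 0 0 0 0 -1" --pt "0 0.02 0 0 0 0 -1"

```text
time: 10.07
tool_pos: [516.6, 77.0, 88.2]
ee_rot: [-90.0, 0.0, 109.5]
wrist_force: [0.5, 1.2, 1.3]
width: 0.002
```

The middle switch is LOCKED IN already (1.3 N at 3.8 mm). Now the right one.

Emit:
servo_tool --pt "0 -0.12 0 0 0 0 -1" --pt "-0.2 -0.2 0 0 0 0 -1" --pt "-0.5 -0.2 0 0 0 0 -1" --pt "-0.8 -0.2 0 0 0 0 -1" --pt "-0.85 -0.1 0 0 0 0 -1"

```text
time: 10.7
tool_pos: [545.7, -4.4, 99.2]
ee_rot: [-90.1, 0.0, 109.3]
wrist_force: [-0.6, 1.3, 0.0]
width: 0.002
```

Emit:
servo_tool --pt "0 0.03 0 0 0 0 -1" --pt "0 0.05 0 0 0 0 -1" --pt "0 0.05 0 0 0 0 -1"

```text
time: 11.08
tool_pos: [544.6, -2.5, 93.1]
ee_rot: [-90.0, -0.0, 109.5]
wrist_force: [-0.2, 1.2, -0.4]
width: -0.001
```

Emit:
servo_tool --pt "0 0.01 0 0 0 0 -1" --pt "0 0.02 0 0 0 0 -1" --pt "0 0.03 0 0 0 0 -1" --pt "0 0.03 0 0 0 0 -1"

```text
time: 11.58
tool_pos: [544.9, -2.8, 90.9]
ee_rot: [-90.0, -0.0, 109.5]
wrist_force: [-2.3, 2.1, 5.3]
width: -0.0
```

Emit:
servo_tool --pt "0 0.01 0 0 0 0 -1" --pt "0 0.02 0 0 0 0 -1" --pt "0 0.02 0 0 0 0 -1"

```text
time: 11.95
tool_pos: [544.9, -2.8, 89.2]
ee_rot: [-90.1, -0.0, 109.5]
wrist_force: [-2.4, 2.4, 6.9]
width: 0.0
```

The right switch is OUT (5.3 to 6.9 N). I'll click it in.

Emit:
servo_tool --pt "0 0.02 0 0 0 0 -1" --pt "0 0.04 0 0 0 0 -1" --pt "0 0.06 0 0 0 0 -1" --pt "0 0.08 0 0 0 0 -1" --pt "0 0.08 0 0 0 0 -1"

```text
time: 12.58
tool_pos: [544.9, -2.8, 81.6]
ee_rot: [-90.0, 0.0, 109.5]
wrist_force: [-3.4, 1.6, 8.9]
width: 0.005
```

Emit:
servo_tool --pt "0 0.01 0 0 0 0 -1" --pt "0 0.02 0 0 0 0 -1" --pt "0 0.02 0 0 0 0 -1"

```text
time: 12.95
tool_pos: [545.0, -2.8, 79.9]
ee_rot: [-90.1, 0.0, 109.5]
wrist_force: [-4.0, 2.7, 10.4]
width: 0.0
```

Emit:
servo_tool --pt "0 0.006 0 0 0 0 -1" --pt "0 0.006 0 0 0 0 -1"

```text
time: 13.2
tool_pos: [545.0, -2.8, 79.5]
ee_rot: [-90.1, 0.0, 109.5]
wrist_force: [-3.4, 2.3, 12.0]
width: 0.004
```

Emit:
servo_tool --pt "0 -0.05 0 0 0 0 -1" --pt "0 -0.1 0 0 0 0 -1" --pt "0 -0.15 0 0 0 0 -1" --pt "0 -0.15 0 0 0 0 -1"

```text
time: 13.7
tool_pos: [544.9, -3.3, 92.7]
ee_rot: [-90.0, 0.0, 109.5]
wrist_force: [0.3, -0.3, -0.9]
width: -0.001
```

Emit:
servo_tool --pt "0 0.02 0 0 0 0 -1" --pt "0 0.04 0 0 0 0 -1" --pt "0 0.05 0 0 0 0 -1" --pt "0 0.05 0 0 0 0 -1"

```text
time: 14.2
tool_pos: [544.8, -3.3, 87.5]
ee_rot: [-90.0, 0.0, 109.5]
wrist_force: [0.1, 0.3, 0.6]
width: 0.002
```

All three are locked in. Now I'll move over beside the slide, to its right.

Emit:
servo_tool --pt "0 -0.2 0 0 0 0 -1" --pt "0.1 -0.4 0.2 0 0 0 -1" --pt "0.2 -0.4 0.4 0 0 0 -1" --pt "0.35 -0.4 0.6 0 0 0 -1" --pt "0.4 -0.4 0.75 0 0 0 -1"

```text
time: 14.82
tool_pos: [459.4, 9.6, 127.5]
ee_rot: [-90.0, -0.0, 109.5]
wrist_force: [-0.6, 0.6, -0.9]
width: 0.005
```

Run:
```python
from h import *
from rig import bot
go(box(-45,-46,88))
for n in ["top","scene"]:
    im,d=bot.grab_frame(n)
    if n=="top": cv2.imwrite("pics/top2.png",cv2.resize(im[195:335,235:425],(760,560))[:,:,::-1])
    else: cv2.imwrite("pics/scene2.png",cv2.resize(im[150:300,210:410],(800,600))[:,:,::-1])
```

```text
t 14.825 pos [459.45   9.6  127.5 ] rot [-8.9960e+01 -1.0000e-02  1.0951e+02] F [-0.62  0.56 -0.9 ] w 0.005
shift [-0.0145  0.395  -0.0097] turn [-0.0002 -0.0002  0.0001]
tcp in box -45.94 -44.56 127.5
```

View pics/scene2.png

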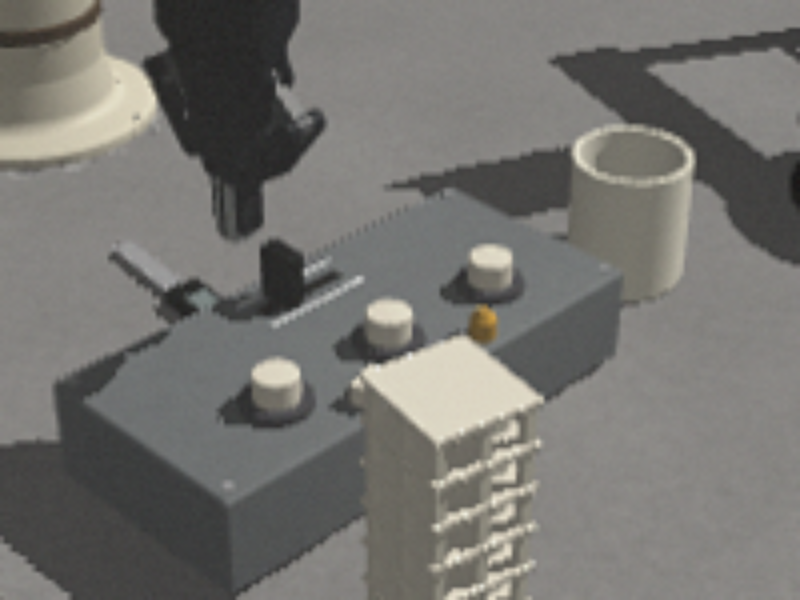

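The fingers hang at (240,230), to the robot's right of the tab at (282,272), with a clear way down beside it.

Emit:
servo_tool --pt "-0.02 0.1 0 0 0 0 -1" --pt "-0.02 0.2 0 0 0 0 -1" --pt "-0.02 0.3 0 0 0 0 -1" --pt "-0.02 0.38 0 0 0 0 -1" --pt "-0.02 0.38 0 0 0 0 -1"

```text
time: 15.55
tool_pos: [461.0, 7.4, 88.7]
ee_rot: [-89.9, 0.0, 109.5]
wrist_force: [-0.1, 0.4, 0.0]
width: -0.004
```

Emit:
servo_tool --pt "0.02 0 0 0 0 0 -1" --pt "0.04 0 0 0 0 0 -1" --pt "0.06 0 0 0 0 0 -1" --pt "0.08 0 0 0 0 0 -1" --pt "0.08 0 0 0 0 0 -1"

```text
time: 16.18
tool_pos: [458.7, 15.3, 89.7]
ee_rot: [-90.0, -0.0, 109.5]
wrist_force: [-0.4, 0.2, 0.7]
width: -0.002
```

Emit:
servo_tool --pt "0.015 0 0 0 0 0 -1" --pt "0.03 0 0 0 0 0 -1" --pt "0.045 0 0 0 0 0 -1" --pt "0.06 0 0 0 0 0 -1" --pt "0.06 0 0 0 0 0 -1"

```text
time: 16.8
tool_pos: [456.7, 20.8, 89.6]
ee_rot: [-90.0, 0.0, 109.5]
wrist_force: [0.1, -0.7, 0.1]
width: -0.001
```

Emit:
servo_tool --pt "0.015 0 0 0 0 0 -1" --pt "0.03 0 0 0 0 0 -1" --pt "0.045 0 0 0 0 0 -1" --pt "0.06 0 0 0 0 0 -1" --pt "0.06 0 0 0 0 0 -1"

```text
time: 17.42
tool_pos: [454.7, 26.7, 89.6]
ee_rot: [-90.0, -0.0, 109.5]
wrist_force: [0.2, -1.3, -0.2]
width: 0.0
```

Run:
```python
from h import *
go(box(-45,-3,88))
```

```text
t 17.425 pos [454.65  26.69  89.62] rot [-9.0000e+01 -1.0000e-02  1.0948e+02] F [ 0.2  -1.27 -0.18] w 0.0
shift [0.2385 0.0163 0.0029] turn [ 0.     -0.0004  0.0001]
tcp in box -44.74 -26.85 89.62
```

Emit:
servo_tool --pt "0.015 0 0 0 0 0 -1" --pt "0.03 0 0 0 0 0 -1" --pt "0.045 0 0 0 0 0 -1" --pt "0.06 0 0 0 0 0 -1" --pt "0.06 0 0 0 0 0 -1"

```text
time: 18.05
tool_pos: [452.6, 32.3, 89.6]
ee_rot: [-90.0, -0.0, 109.5]
wrist_force: [0.4, -1.6, -0.7]
width: -0.0
```

Emit:
servo_tool --pt "0.015 0 0 0 0 0 -1" --pt "0.03 0 0 0 0 0 -1" --pt "0.045 0 0 0 0 0 -1" --pt "0.06 0 0 0 0 0 -1" --pt "0.06 0 0 0 0 0 -1"

```text
time: 18.68
tool_pos: [450.6, 38.0, 89.6]
ee_rot: [-90.0, -0.0, 109.5]
wrist_force: [-0.6, -1.7, 0.1]
width: 0.002
```

Emit:
servo_tool --pt "0.015 0 0 0 0 0 -1" --pt "0.03 0 0 0 0 0 -1" --pt "0.045 0 0 0 0 0 -1" --pt "0.06 0 0 0 0 0 -1" --pt "0.06 0 0 0 0 0 -1"

```text
time: 19.3
tool_pos: [448.6, 43.7, 89.6]
ee_rot: [-90.0, -0.0, 109.5]
wrist_force: [0.2, -0.4, -0.5]
width: -0.001
```

Run:
```python
from h import *
go(box(-45,-3,88))
```

```text
t 19.3 pos [448.62  43.66  89.6 ] rot [-9.0000e+01 -1.0000e-02  1.0948e+02] F [ 0.16 -0.36 -0.48] w -0.001
shift [0.0584 0.016  0.0026] turn [-0.     -0.0004  0.0001]
tcp in box -44.75 -8.84 89.6
```

The slide has run past the 8 mm blocking point. From here I'll take 1 to 2 mm steps until I feel the stop.

Emit:
servo_tool --pt "0.01 0 0 0 0 0 -1" --pt "0.02 0 0 0 0 0 -1" --pt "0.03 0 0 0 0 0 -1" --pt "0.03 0 0 0 0 0 -1"

```text
time: 19.8
tool_pos: [447.7, 46.4, 89.6]
ee_rot: [-90.0, -0.0, 109.5]
wrist_force: [0.1, -1.1, -0.2]
width: 0.003
```

Emit:
servo_tool --pt "0.01 0 0 0 0 0 -1" --pt "0.015 0 0 0 0 0 -1" --pt "0.015 0 0 0 0 0 -1"

```text
time: 20.18
tool_pos: [447.3, 47.3, 89.6]
ee_rot: [-90.0, 0.0, 109.5]
wrist_force: [1.9, -3.8, -0.2]
width: 0.0
```

Emit:
servo_tool --pt "0.01 0 0 0 0 0 -1" --pt "0.01 0 0 0 0 0 -1"

```text
time: 20.42
tool_pos: [447.2, 47.5, 89.7]
ee_rot: [-90.0, 0.1, 109.5]
wrist_force: [5.3, -8.6, -2.3]
width: 0.004
```

That's the stop: the force rose to about 10 N with no more travel. I'll back off, lift clear and look.

Emit:
servo_tool --pt "-0.05 0 0 0 0 0 -1" --pt "-0.1 0 0 0 0 0 -1" --pt "-0.15 -0.1 0 0 0 0 -1" --pt "-0.15 -0.4 0 0 0 0 -1" --pt "-0.15 -0.8 0 0 0 0 -1"

```text
time: 21.05
tool_pos: [451.5, 34.2, 170.5]
ee_rot: [-89.9, -0.0, 109.5]
wrist_force: [0.9, 1.2, 0.7]
width: -0.002
```

Emit:
servo_tool --pt "-0.3 -0.1 0.3 0 0 0 -1" --pt "-0.6 -0.3 0.5 0 0 0 -1" --pt "-0.9 -0.5 0.6 0 0 0 -1" --pt "-1 -0.5 0.6 0 0 0 -1" --pt "-1 -0.5 0.6 0 0 0 -1"

```text
time: 21.68
tool_pos: [428.5, -79.9, 219.3]
ee_rot: [-90.0, -0.0, 109.4]
wrist_force: [-0.1, 0.6, 1.2]
width: -0.003
```

Run:
```python
from h import *
from rig import bot
go(box(-45,-3,88))
im,d=bot.grab_frame("top"); cv2.imwrite("pics/top3.png",cv2.resize(im[195:335,235:425],(760,560))[:,:,::-1])
c=np.load("top.npz")
print((proj(c,[box(-45,15,107),box(-45,12,107)])-[235,195])*4)
im,d=bot.grab_frame("scene"); cv2.imwrite("pics/scene3.png",im[:,:,::-1])
```

```text
t 21.675 pos [428.49 -79.9  219.25] rot [-8.9980e+01 -4.0000e-02  1.0939e+02] F [-0.14  0.56  1.16] w -0.003
shift [ 1.1562  1.3131 -0.5978] turn [-0.0001 -0.0009  0.0002]
tcp in box -105.06 -118.54 219.25
[[370.02267715 372.72913545]
 [376.036296   370.7162123 ]]
```

View pics/top3.png

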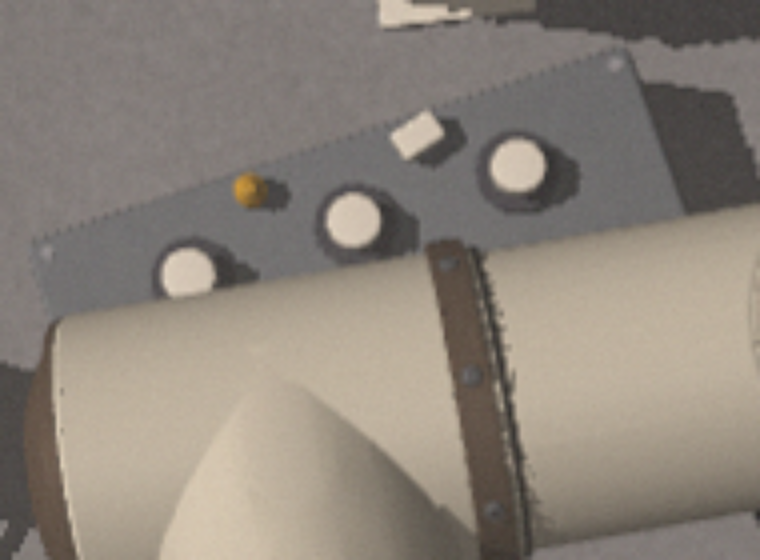

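View pics/scene3.png

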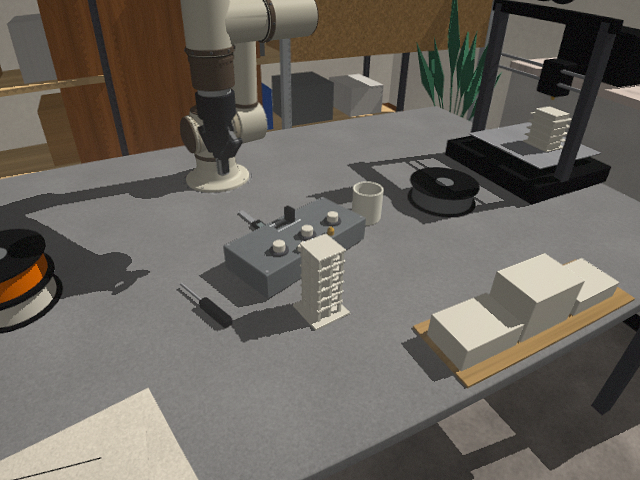

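The top view of the slide is hidden by the arm, but the scene view shows the tab at about (289,213), further along. I'll check its travel in that picture.

Run:
```python
from h import *
c=np.load("scene.npz")
for nm,im in (("before",c["im"]),("after",cv2.imread("pics/scene3.png")[:,:,::-1])):
    m=np.zeros(im.shape[:2],np.uint8); r=(slice(200,232),slice(268,305)); m[r]=(im[r].max(2)<45)
    n,l,s,ce=cv2.connectedComponentsWithStats(m)
    i=1+np.argmax(s[1:,4]); ys,xs=np.where(l==i); t=ys<ys.min()+8
    print(nm,s[i],xs[t].mean(),ys[t].mean(),ys.min())
print(proj(c,[box(-45,y,107) for y in (-15,-11,12,15)]))
```

```text
before [275 211  11  18 135] 279.1896551724138 214.94827586206895 211
after [285 206   9  17  85] 287.82142857142856 210.25 206
[[279.98318229 212.09708991]
 [281.27150058 211.471263  ]
 [288.56412704 207.9300707 ]
 [289.5010781  207.47526721]]
```

This fits the slide being home, but the resolution is coarse (about 3 mm per pixel). I'll move the arm aside for a clear top view.

Emit:
servo_tool --pt "-0.3 -0.1 0 0 0 0 -1" --pt "-0.6 -0.2 0 0 0 0 -1" --pt "-1 -0.3 0 0 0 0 -1" --pt "-1 -0.3 0 0 0 0 -1"

```text
time: 22.28
tool_pos: [463.0, -174.8, 249.1]
ee_rot: [-90.0, -0.0, 109.4]
wrist_force: [-0.3, 0.8, -0.7]
width: -0.002
```

Emit:
servo_tool --pt "-0.3 0 0 0 0 0 -1" --pt "-0.6 0 0 0 0 0 -1" --pt "-1 0 0 0 0 0 -1" --pt "-1 0 0 0 0 0 -1"

```text
time: 22.78
tool_pos: [495.7, -268.5, 247.8]
ee_rot: [-89.9, -0.1, 109.4]
wrist_force: [0.2, 0.1, -0.5]
width: 0.002
```

Emit:
servo_tool --pt "-0.3 0 0 0 0 0 -1" --pt "-0.6 0 0 0 0 0 -1" --pt "-1 0 0 0 0 0 -1" --pt "-1 0 0 0 0 0 -1"

```text
time: 23.28
tool_pos: [529.0, -362.4, 247.8]
ee_rot: [-89.9, -0.1, 109.4]
wrist_force: [-0.6, -0.1, 0.2]
width: -0.003
```

Run:
```python
from h import *
from rig import bot
go(box(-45,-3,88))
im,d=bot.grab_frame("top"); cv2.imwrite("pics/top4.png",cv2.resize(im[195:335,235:425],(760,560),interpolation=2)[:,:,::-1])
np.save("top4.npy",im)
```

```text
t 23.275 pos [ 528.98 -362.42  247.78] rot [-89.9   -0.12 109.43] F [-0.57 -0.1   0.19] w -0.003
shift [ 4.1518  1.6055 -0.5932] turn [-0.0006 -0.0007  0.0007]
tcp in box -104.9 -418.39 247.78
```

View pics/top4.png

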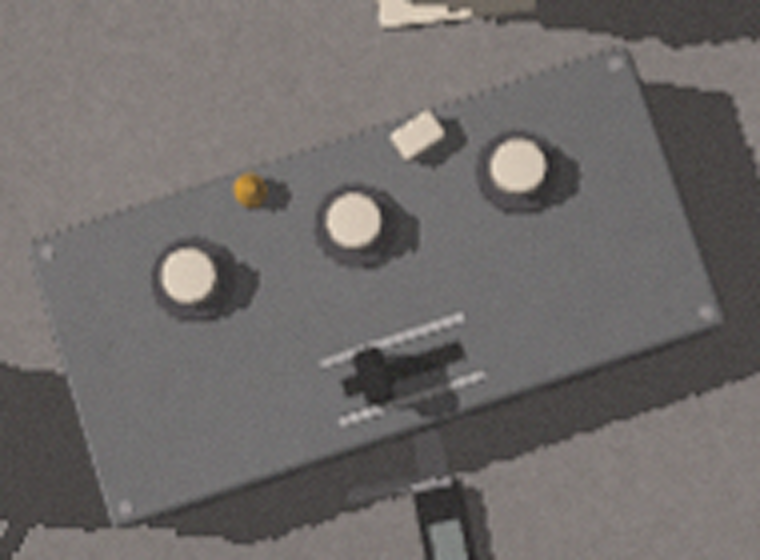

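The clear view shows the tab at (374,376) against (431,357) at the start. That is 28 to 29 mm of movement on top of a start at 0 to 4 mm, and it ends at the far end of the slot. The nozzle, block and calipers show no movement.

Run:
```python
from rig import bot
print(bot.job_done())
```

```text
the job is handed in; nothing more can be done
None
```

All three switches are locked in, the slide is at its home stop, and I handed the job in at about 23 s.

- **Switches:** The left and right ones were out, resisting with 5–7 N as soon as I pressed. I clicked each in at about 12.4 mm and 11–12 N. When I felt them again they gave under 1 N at 4–5 mm, so both are locked in. The middle one was already locked in (1.3 N at 3.8 mm), so I left it alone.
- **Slide:** It ran with about 2 N, past the 8 mm block, until it stopped dead at about 10 N. The last top view shows it moved roughly 28–29 mm, on top of a start at 0–4 mm, and sitting at the end of its slot.
- **Surroundings:** The arm is well clear and touching nothing. The pictures show no visible movement of the bystanders, though I judged that by eye.

**Disagreement between checks:** The scene camera's coarse pixel estimate gave about 27 mm of slide movement. That is slightly less than the top view, but it agrees within a pixel (about 3 mm).

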